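# Feed a connector housing through the chute flap

### The arm

A 7-joint arm with a two-finger parallel gripper is mounted at the origin on the work surface. World frame = base frame: x ahead of the robot, y to its left, z up, the work surface at z = 0. Lengths are in m, angles in rad, forces in N, time in s.
With the tool pointing down it reaches from about 0.4 to 0.875 m from the base axis. Payload 6.5 kg.
Tool frame: the origin (TCP) lies midway between the tips of the shut fingers; the grasp point (between the pads) lies 19 mm behind it (env.tcp_to_grasp is the distance from the TCP to the grasp point, in m); z points along the fingers, y is the line along which they close (so a half turn about z gives the same grasp; the last joint's range is limited). The gripper opens to 88 mm and grips with 3 to 60 N. Pads are 18 mm wide; open, the fingers measure 123 mm over their backs; the gripper's body (75 mm by 187 mm) begins 45 mm behind the grasp point.
Start: joints at [-1.193, 0.536, -0.004, 1.538, 0.003, 1.067, -0.071], TCP at [0.279, 0.587, 0.214] pointing down, gripper open.
Joint ranges: [-2.7, 2.7], [-0.37, 2.16], [-1.27, 1.26], [0.24, 2.4], [-1.31, 4.45], [0.19, 1.91], [-2.76, 2.76]. Speed limits (rad/s): [2.39, 2.39, 3.14, 3.14, 3.14, 3.14, 3.14].

### API

Orientations are given as a unit quaternion [x, y, z, w].
In Python, from workcell import env gives the robot as it stands.
- The arm moves only by the shell command python3 -m crank 'ROWS' [FORCE]. ROWS is text: rows parted by semicolons, each of 5 numbers parted by spaces: the opening, from 0 (shut) to 1 (fully open), then the shift along the tool's x, y, z in m, then the turn about the tool's z in rad. In form: fingers tx ty tz turn; .... A call has 1 to 5 rows; each row shifts and turns the commanded pose from where the row before left it, along the tool's axes as they then stand; what a row does not reach is not made up. A row lasts 1/12 s, in which the tool goes at most 41.7 mm and 7.16 degrees, less where a joint would pass 70% of its speed; a pose out of reach is approached as far as the arm can. A call is refused whole if a number of a shift passes 0.0417 or a number of a turn 0.125, either way. A call with a gripper value outside its range is refused whole. The fingers move at their own pace and stop on an object; FORCE is the grip in N (left out, the last holds). Time passes only in rows, so rows that do not move let the fingers close. It gives the time, the measured TCP pose, the force, the opening and the grip force at its end, in the units of the state.
- env.get_obs(): the state, without advancing time (a new reading comes with each control period).
- env.capture(name): name is "side" or "top"; returns (picture, depth): 384x512x3 uint8, red, green, blue; 384x512 float32, m along the optical axis (not along the pixel's ray), 0 where there is no reading.
- env.calibration(name): a dict with "K" (3x3 intrinsics, pixels), "T" (4x4, takes a point from camera to world coordinates). Camera axes: x right, y down, z forward; pixel columns grow to the right and rows downward; lengths in m; the calibration is good to about 2 mm. A picture is of the moment at which its call begins. calibration takes no time and is no camera call.
- env.job_done(): hands the job in; it is judged then, once.
The state is a dict: "time_s": time; "q": joint angles; "dq": joint speeds; "joint_torque": joint torques, N m; "tool_pos": TCP position; "ee_rot": TCP orientation; "wrist_force": force on the tool from outside, world axes, zero at the start; "moment": the same for the moment, N m; "width": opening from 0.0 (shut) to 1.0 (fully open); "grip_force": force on a finger pad.
Only numpy, scipy, OpenCV 4.12 (cv2) and the standard library are available. Lean on these libraries where they do the work, as an engineer would, in place of code of your own. Each camera call takes 0.05 s, during which the arm holds its last target. There are 200 camera calls.

### The job

Without gripping or lifting anything, push the long black connector housing with the fingertips: slide it sideways across the feed deck into the lane beside the rail, then along the lane and through the swinging steel flap, so that it drops into the brown catch bin behind. Draw the fingers back out so that the flap falls fully shut again, and leave the other things where they are.

Things in the scene. Friction and masses are not known exactly. Their poses are not given: they have to be found in the camera images.
- chute: the feed chute, fixed; place and yaw on the bench vary. Origin on the bench top below the middle of the doorway; x = feeding direction (deck, flap, bin; away from the robot), y = left, z = up. All mm below are in this frame. Flat aluminium deck, top at z 80, x -190 to +30, y -180 to +105, no lip on the near and right sides; left of the rail a ledge. Catch bin behind: brown, open-topped, floor z 8, x 70 to 220, y -50 to +50
- rail_end (a point): near end of the rail, top of its right face (-190, 35, 92 mm). The steel rail, 12 mm high and 6 mm thick, runs along x from here to the panel at x = 0; its right face at y = 35 lines up with the doorway's left side
- doorway (a point): on the deck's top in the middle of the doorway (0, 0, 80 mm), just below the shut flap's lower edge, axes as the chute's. The doorway is a gap from y -38 to +38 in a cream upright panel 6 mm thick at x = 0, up to z 132, with cheeks to x = 50 behind it; it is open above but for a hinge rod of 8 mm diameter across it at x = 24, z = 128
- deck_edge (a point): middle of the deck's far edge (30, 0, 80 mm), behind the doorway. From here a steep (62 degree) ramp goes down into the bin: a housing whose middle is pushed past this edge tips over and slides down by itself, so the fingers follow it a little (10 to 15 mm past x = 0) into the doorway, where they hold the flap ajar
- flap (a joint): turn of the steel flap, rad: 0 = shut, up to 2.0 as its lower edge swings to +x, over the bin; it cannot swing towards the deck. A 68 mm wide bent sheet hung on the rod: down 22 mm and back 14 to a heavy bar, then forward to its lower edge, which when shut is at x = 6 mm, 8 mm above the deck. 40 g, falls shut by its own weight, pushed open with under 1 N
- housing_centre (a point): centre of the long black connector housing to be fed: solid block 70 mm long (x), 50 wide (y), 22 high (z), about 0.18 kg, four grey stripes on top. Lies flat on the deck, its centre 75 to 120 mm right (-y) of the doorway's middle and 70 to 110 mm before the panel, long side along the chute's x to within 0.25 rad
- small_housing: small black square housing, 32 x 32 x 18 mm, standing on the ledge of the deck left of the rail; leave alone. Origin at the centre of its underside
- collar: steel ring, 28 mm outside, 16 mm high, on the ledge left of the rail; leave alone. Origin at the centre of its underside
- pin_cup: steel cup, 60 mm across, 50 mm high, on the bench right of the catch bin, behind the cream panel; leave alone. Origin at the centre of its underside
- wipe_jar: white jar, 56 mm across, 90 mm high, on the bench left of the catch bin; leave alone. Origin at the centre of its underside
- driver: green-handled screwdriver lying on the bench; leave alone. Origin below its middle
- part_tray: open brown tray, 160 x 120 x 35 mm, on the bench; leave alone. Origin at the centre of its underside
- tape_core: flat paper-coloured disc, 70 mm across, 25 mm high, on the bench; leave alone. Origin at the centre of its underside
- housing: the same housing; origin at the centre of its underside
There are look-alikes about, which are no part of the job. What is shaped like the housing but pink or turquoise is not meant.

How it is judged:
On the way, in this order (a step that is already met when the one before it is completed fails the run):
1. the housing lies on the deck in the lane, in line with the doorway (x of housing_centre in the frame of chute below -0.03 m and y of housing_centre in the frame of chute between -0.02 and 0.03 m and z of housing_centre in the frame of chute below 0.105 m).
2. the housing stands in the doorway on the deck, holding the flap open (value of joint flap above 0.4 rad and x of housing_centre in the frame of chute between -0.035 and 0.04 m and y of housing_centre in the frame of chute between -0.035 and 0.035 m and z of housing_centre in the frame of chute below 0.105 m), for 0.05 s.
At the end, for the whole second after the job is handed in: The housing has gone through the doorway under the flap and rests in the catch bin (its centre 50 to 220 mm past the doorway, within 50 mm of the middle and below 62 mm over the bench), and the flap is shut (within 0.1 rad) (x of housing_centre in the frame of chute between 0.05 and 0.22 m and y of housing_centre in the frame of chute between -0.05 and 0.05 m and z of housing_centre in the frame of chute below 0.062 m and value of joint flap below 0.1 rad and linear speed of housing below 0.02 m/s); the robot touches nothing.
It fails at once if the housing is lifted more than 20 mm off the deck (height (world z) of housing_centre above 0.111 m).
It fails at once if one of the other things is disturbed (moved more than 20 mm) (distance of any of small_housing, collar, pin_cup, wipe_jar, driver, part_tray, tape_core from where it was at the start of the episode above 0.02 m).
It also fails if it takes over 50 s, if anything falls off the work surface, if the arm or the gripper's body presses on something with over 40 N, if the wrist force passes 120 N, or if a joint passes its speed limit or range.

## Working session

There is one attempt and no reset: what is moved stays moved. The work goes in short steps, Python scripts to look and compute and a shell command to move; the robot and the scene stay as the last step left them, time stands still between calls to the robot, and variables do not carry over. Pictures are saved under pics/ and viewed, at most 10 in all, crops included, and the job is handed in when it is done.

```bash
mkdir -p pics; ls; python3 - <<'E'
from workcell import env
import cv2,numpy as np
for n in("top","side"):
    p,d=env.capture(n);cv2.imwrite(f"pics/{n}0.png",p[...,::-1]);np.save(f"pics/{n}0d.npy",d)
    c=env.calibration(n);print(n,np.round(c["K"],1).tolist(),np.round(c["T"],3).tolist())
o=env.get_obs();print(o["tool_pos"],o["ee_rot"],o["time_s"])
E
```

```text
pics
top [[383.6, 0.0, 261.6], [0.0, 383.6, 191.7], [0.0, 0.0, 1.0]] [[-0.014, -0.991, 0.131, 0.464], [-0.999, 0.018, 0.029, 0.0], [-0.031, -0.131, -0.991, 1.089], [0.0, 0.0, 0.0, 1.0]]
side [[387.4, 0.0, 251.3], [0.0, 387.4, 192.4], [0.0, 0.0, 1.0]] [[-0.987, -0.099, 0.123, 0.477], [-0.157, 0.551, -0.82, 0.807], [0.013, -0.829, -0.559, 0.626], [0.0, 0.0, 0.0, 1.0]]
[0.27885552 0.58650157 0.21274444] [ 2.20043363e-01  9.75489794e-01 -7.56115403e-04 -9.69375465e-05] 0.1
```

View pics/top0.png

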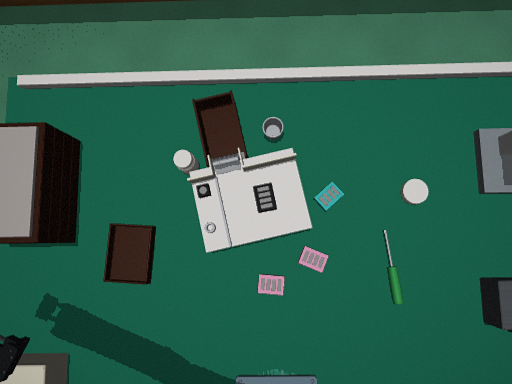

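View pics/side0.png

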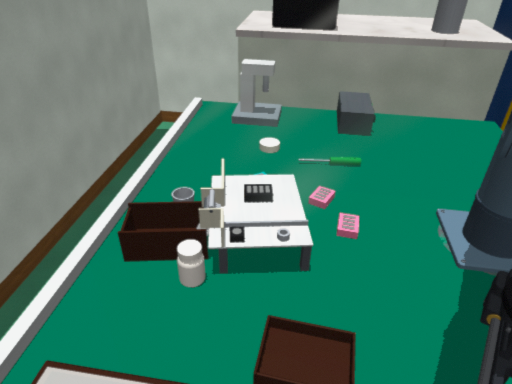

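Top view: deck around (250,200), doorway with flap near (227,163), and the bin above it at (220,125). The candidates are black with grey stripes (265,197), turquoise (329,196), and pink (314,259) and (271,285). The black one on the deck fits. The small black square (203,190) sits on the ledge, left of the rail. I'll measure these and confirm in an enlarged crop.

```bash
cat > h.py <<'E'
from workcell import env
import cv2,numpy as np
def pts(n,d):
    c=env.calibration(n);K=c["K"];T=np.array(c["T"]);v,u=np.mgrid[:384,:512]
    P=np.stack([(u-K[0][2])/K[0][0]*d,(v-K[1][2])/K[1][1]*d,d],-1)
    return P@T[:3,:3].T+T[:3,3]
def ray(n,uv,z):
    c=env.calibration(n);K=np.array(c["K"]);T=np.array(c["T"])
    uv=np.atleast_2d(uv);r=np.c_[uv,np.ones(len(uv))]@np.linalg.inv(K).T@T[:3,:3].T
    return T[:3,3]+r*((z-T[2,3])/r[:,2])[:,None]
E
python3 - <<'E'
from h import *
p=cv2.imread("pics/top0.png");d=np.load("pics/top0d.npy");P=pts("top",d)
m=((P[...,2]>.07)&(P[...,2]<.112)&(p.min(2)>120)).astype(np.uint8)
m[:140]=0;m[:,:185]=0;m[:,320:]=0;m[260:]=0
m=cv2.morphologyEx(m,cv2.MORPH_OPEN,np.ones((3,3)))
c=max(cv2.findContours(m,0,1)[0],key=cv2.contourArea)
q=ray("top",c[:,0].astype(float),.08)[:,:2]
h=np.float32(cv2.convexHull(np.float32(q))[:,0])
r=cv2.minAreaRect(h);print("deck rect",r,cv2.boxPoints(r).round(4).tolist())
print("deck z med",np.median(P[...,2][m>0]))
hsv=cv2.cvtColor(p,cv2.COLOR_BGR2HSV)
b=np.zeros(m.shape,np.uint8);b[178:220,245:285]=(p[178:220,245:285].max(2)<110)
b=cv2.morphologyEx(b,cv2.MORPH_CLOSE,np.ones((5,5)))
c=max(cv2.findContours(b,0,1)[0],key=cv2.contourArea)
print("hous px",cv2.minAreaRect(c)); 
q=np.float32(ray("top",c[:,0].astype(float),.1)[:,:2]);r=cv2.minAreaRect(q);print("housing",r,cv2.boxPoints(r).round(4).tolist())
print("depth z",np.median(P[...,2][b>0]))
cv2.imwrite("pics/crop1.png",cv2.resize(p[85:265,175:335],None,fx=3.3,fy=3.3,interpolation=2))
E
```

```text
deck rect ((0.5743315815925598, 0.06127530336380005), (0.2094704806804657, 0.28473949432373047), 12.244802474975586) [[0.44179999828338623, 0.17820000648498535], [0.5022000074386597, -0.10010000318288803], [0.7069000005722046, -0.05559999868273735], [0.6464999914169312, 0.22259999811649323]]
deck z med 0.07930965275210444
hous px ((264.576904296875, 197.38462829589844), (27.260143280029297, 19.023265838623047), 78.69007110595703)
housing ((0.5800374746322632, 0.02159201353788376), (0.07123363763093948, 0.04927901178598404), 10.553946495056152) [[0.5404999852180481, 0.03929999843239784], [0.5494999885559082, -0.009200000204145908], [0.6195999979972839, 0.0038999998942017555], [0.6104999780654907, 0.052299998700618744]]
depth z 0.10130838792281549
```

View pics/crop1.png

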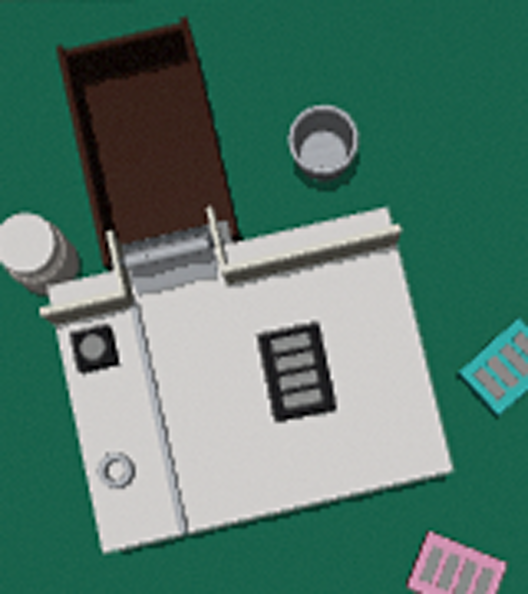

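The crop confirms that the black four-striped housing lies on the deck right of the rail, and the pink and turquoise ones are off the deck. The deck measures 285 mm wide, as given.

- **Chute:** origin at about (0.650, 0.116), yaw 0.2137.
- **Housing in the chute frame:** about (-88, -77) mm, yaw -0.03. This is within the stated range.

First I'll turn so the finger line runs along the chute's x, then travel.

```bash
cat >> h.py <<'E'
O=np.array([.6498,.1160]);A=.2137
C=np.array([[np.cos(A),np.sin(A)],[-np.sin(A),np.cos(A)]])
def ch(p): return C@(np.array(p)[:2]-O)
def st():
    from scipy.spatial.transform import Rotation as R
    o=env.get_obs();M=R.from_quat(o["ee_rot"]).as_matrix();t=C@M[:2,0]
    print("t",o["time_s"],"chute mm",(ch(o["tool_pos"])*1e3).round(1),"z",round(o["tool_pos"][2]*1e3,1),"toolx ang in chute deg",np.degrees(np.arctan2(t[1],t[0])).round(2),"tilt",M[:,2].round(3),"F",np.round(o["wrist_force"],1),"w",o["width"])
    return M
E
python3 -m crank '0.3 0 0 0 0.115;0.3 0 0 0 0.115;0.3 0 0 0 0.115;0.3 0 0 0 0.115;0.3 0 0 0 0.115' >/dev/null
python3 -m crank '0.3 0 0 0 0.115;0.3 0 0 0 0.115;0.3 0 0 0 0.11;0.3 0 0 0 0' 
python3 -c "from h import *;st()"
python3 -m crank '0.3 -0.034 0.0087 0 0;0.3 -0.034 0.0087 0 0;0.3 -0.034 0.0087 0 0;0.3 -0.034 0.0087 0 0;0.3 -0.034 0.0087 0 0' >/dev/null
python3 -m crank '0.3 -0.034 0.0087 0 0;0.3 -0.034 0.0087 0 0;0.3 -0.034 0.0087 0 0;0.3 -0.034 0.0087 0 0;0.3 -0.034 0.0087 0 0' >/dev/null
python3 -m crank '0.3 -0.034 0.0087 0 0;0.3 -0.034 0.0087 0 0;0.3 -0.034 0.0087 0 0;0.3 -0.034 0.0087 0 0;0.3 -0.034 0.0087 0 0' >/dev/null
python3 -m crank '0.3 -0.034 0.0087 0 0;0.3 -0.034 0.0087 0 0;0.3 -0.034 0.0087 0 0;0.3 -0.034 0.0087 0 0;0.3 -0.034 0.0087 0 0'
python3 -m crank '0.3 0 0 0 0;0.3 0 0 0 0;0.3 0 0 0 0' 
python3 -c "from h import *;st()"
```

```text
time_s: 0.85
tool_pos: [0.2788, 0.5868, 0.213]
ee_rot: [0.63, 0.777, -0.0, 0.0]
wrist_force: [0.2, 0.1, -0.5]
width: 0.345
grip_force: 0.0
t 0.85 chute mm [-262.7  538.7] z 213.0 toolx ang in chute deg 89.7 tilt [-0.    -0.001 -1.   ] F [ 0.2  0.1 -0.5] w 0.34452305135823696
time_s: 2.52
tool_pos: [0.5926, -0.0427, 0.2134]
ee_rot: [0.627, 0.779, -0.0, -0.0]
wrist_force: [0.9, 0.4, 0.3]
width: 0.299
grip_force: 0.0
time_s: 2.77
tool_pos: [0.5918, -0.0404, 0.2131]
ee_rot: [0.627, 0.779, -0.0, -0.001]
wrist_force: [0.1, 0.3, 0.4]
width: 0.304
grip_force: 0.0
t 2.7667 chute mm [ -89.8 -140.6] z 213.1 toolx ang in chute deg 90.04 tilt [-0.001  0.001 -1.   ] F [0.1 0.3 0.4] w 0.30406118135931753
```

```bash
python3 -m crank '0.3 0 0 0.03 0;0.3 0 0 0.03 0;0.3 0 0 0.03 0;0.3 0 0 0.025 0;0.3 0 0 0.01 0' >/dev/null
python3 -m crank '0.3 0 0 0 0;0.3 0 0 0 0'
python3 -c "
from h import *;st()
p,d=env.capture('side');cv2.imwrite('pics/s1.png',cv2.resize(p[120:300,120:380],None,fx=3,fy=3))"
```

```text
time_s: 3.35
tool_pos: [0.5925, -0.0401, 0.0891]
ee_rot: [0.628, 0.779, 0.0, -0.0]
wrist_force: [1.2, -0.3, 0.7]
width: 0.297
grip_force: 0.0
t 3.35 chute mm [ -89.1 -140.4] z 89.1 toolx ang in chute deg 90.01 tilt [ 0.  0. -1.] F [ 1.2 -0.3  0.7] w 0.29734686776019
```

View pics/s1.png

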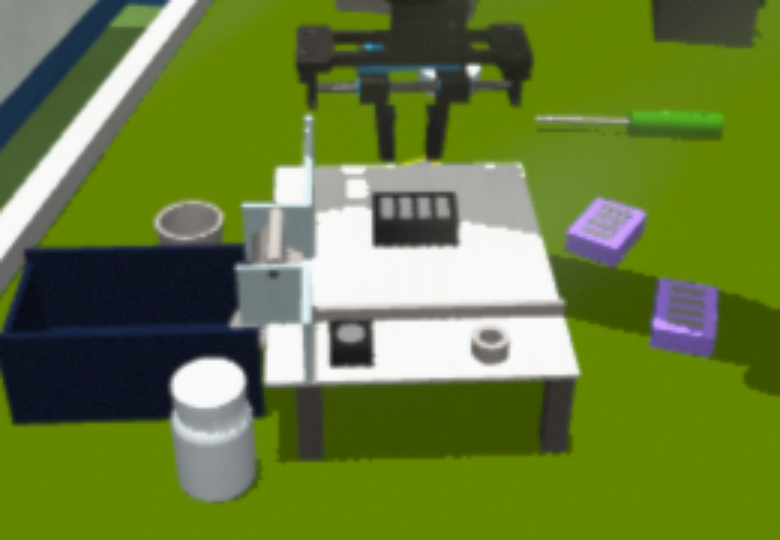

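The side view (red and blue swapped) shows the fingers standing right of the housing, both facing its long side with nothing in between. Now I'll push left slowly.

```bash
python3 -m crank '0.3 0.008 0 0 0;0.3 0.008 0 0 0;0.3 0.008 0 0 0;0.3 0.008 0 0 0;0.3 0.008 0 0 0' 
python3 -m crank '0.3 0.008 0 0 0;0.3 0.008 0 0 0;0.3 0.008 0 0 0;0.3 0.008 0 0 0;0.3 0.008 0 0 0' 
python3 -m crank '0.3 0.008 0 0 0;0.3 0.006 0 0 0;0.3 0 0 0 0' 
cat >> h.py <<'E'
def hou(f=None):
    p,d=env.capture("side");P=pts("side",d)
    q=(P[...,:2]-O)@C.T
    m=((abs(P[...,2]-.1015)<.009)&(q[...,0]>-.2)&(q[...,0]<.09)&(q[...,1]>-.17)&(q[...,1]<.034)&(p.max(2)<175)).astype(np.uint8)
    m=cv2.morphologyEx(m,cv2.MORPH_OPEN,np.ones((3,3)))
    c=max(cv2.findContours(m,0,1)[0],key=cv2.contourArea)
    w=(ray("side",c[:,0].astype(float),.102)[:,:2]-O)@C.T
    print("housing chute",cv2.minAreaRect(np.float32(w*1e3)))
    if f: cv2.imwrite(f,cv2.resize(p[120:300,120:380,::-1],None,fx=3,fy=3))
E
python3 -c "
from h import *;st();hou('pics/s2.png')"
```

```text
time_s: 3.82
tool_pos: [0.5838, -0.0006, 0.0889]
ee_rot: [0.628, 0.778, 0.0, 0.0]
wrist_force: [0.0, 0.5, 0.8]
width: 0.3
grip_force: 0.0
time_s: 4.23
tool_pos: [0.5753, 0.0379, 0.0885]
ee_rot: [0.628, 0.778, -0.0, -0.0]
wrist_force: [-0.1, 0.8, 0.5]
width: 0.304
grip_force: 0.0
time_s: 4.48
tool_pos: [0.5721, 0.0527, 0.0884]
ee_rot: [0.628, 0.779, 0.0, -0.0]
wrist_force: [0.1, 0.2, 0.7]
width: 0.301
grip_force: 0.0
t 4.4833 chute mm [-89.3 -45.4] z 88.4 toolx ang in chute deg 90.02 tilt [-0.     0.001 -1.   ] F [0.1 0.2 0.7] w 0.3010734967583678
housing chute ((-92.34492492675781, -69.8200912475586), (61.85688400268555, 25.03460121154785), 86.46888732910156)
```

View pics/s2.png

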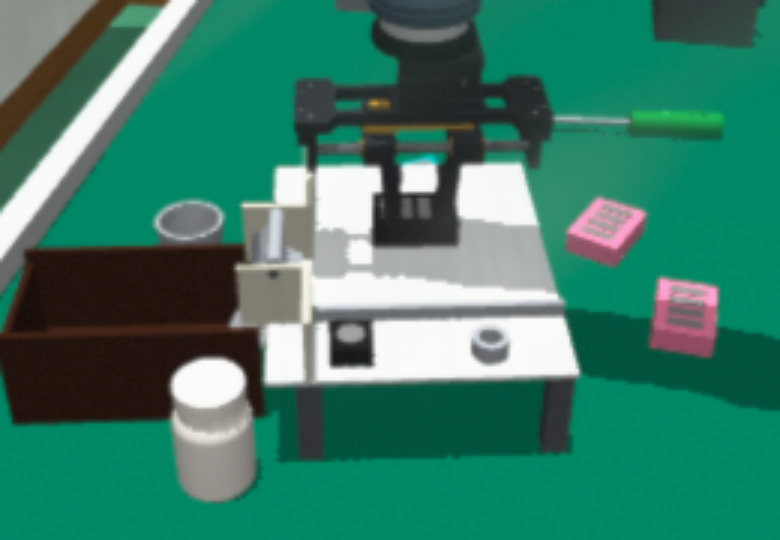

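The picture shows the housing still at the same pixels (374-458, 193-243), and the fingers look further back than the state says. I'll check this by projecting the TCP into both views.

```bash
python3 - <<'E'
from h import *
M=st();o=env.get_obs()
def proj(n,X):
    c=env.calibration(n);x=np.linalg.inv(c["T"])@np.r_[X,1];u=np.array(c["K"])@x[:3];return (u[:2]/u[2]).round(1)
W=lambda x,y,z:np.r_[O+C.T@np.array([x,y]),z]
for n in("side","top"):
    print(n,"tcp",proj(n,o["tool_pos"]),[proj(n,W(*a)).tolist() for a in((-.19,-.18,.08),(-.19,.105,.08),(-.088,-.077,.102),(-.19,.035,.092),(0,.035,.092))])
    p,d=env.capture(n);P=pts(n,d);q=(P[...,:2]-O)@C.T
    c=tuple(int(v) for v in proj(n,o["tool_pos"]))
    # gripper points near the TCP by depth
    m=(abs(q[...,0]+.09)<.06)&(abs(q[...,1]+.045)<.12)&(P[...,2]>.107)&(P[...,2]<.16)
    print("pts",m.sum(),"z min",P[m][:,2].min().round(4) if m.any() else 0,"q of low pts",(np.median(q[m],0)*1e3).round(1) if m.any() else 0)
    for z0 in np.arange(.1,.16,.01):
        k=m&(P[...,2]>=z0)&(P[...,2]<z0+.01)
        if k.any():print(round(z0,3),k.sum(),(np.percentile(q[k],[5,50,95],axis=0)*1e3).round(0).tolist())
    x,y=(120,100) if n=="side" else (200,120)
    g=p[y:y+180,x:x+200,::-1].copy();cv2.circle(g,(c[0]-x,c[1]-y),1,(0,0,255),-1)
    cv2.imwrite(f"pics/p_{n}.png",g)
a=cv2.hconcat([cv2.imread("pics/p_side.png"),cv2.imread("pics/p_top.png")]);cv2.imwrite("pics/p.png",cv2.resize(a,None,fx=2,fy=2))
E
```

```text
t 4.5333 chute mm [-89.3 -46.5] z 88.5 toolx ang in chute deg 89.98 tilt [-0.  0. -1.] F [0.  0.  0.8] w 0.2999939292386526
side tcp [258.4 200.9] [[291.8, 174.3], [311.1, 244.6], [257.2, 189.2], [305.9, 219.6], [220.9, 221.7]]
pts 245 z min 0.1139 q of low pts [-103.4  -36.9]
0.11 24 [[-113.0, -39.0], [-103.0, -37.0], [-66.0, -35.0]]
0.12 44 [[-115.0, -39.0], [-103.0, -37.0], [-64.0, -35.0]]
0.13 50 [[-117.0, -45.0], [-103.0, -37.0], [-64.0, -34.0]]
0.14 50 [[-117.0, -39.0], [-90.0, -36.0], [-63.0, -34.0]]
0.15 77 [[-118.0, -53.0], [-103.0, -37.0], [-63.0, -34.0]]
top tcp [253.3 200.9] [[311.8, 227.0], [205.5, 251.8], [264.3, 197.2], [231.1, 245.8], [215.7, 175.2]]
pts 0 z min 0 q of low pts 0
```

View pics/p.png

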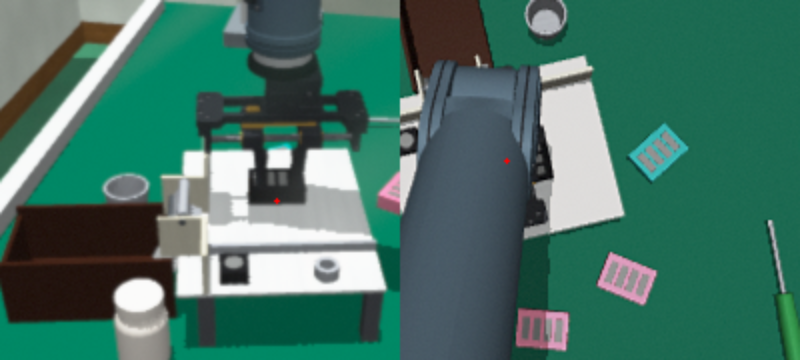

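The depth reading puts the visible fingertips at z of about 0.112, while the state says 0.0885. So the tips passed over the housing without touching it, and the real tips sit roughly 23 mm higher than reported. I'll back out and measure the tip height against the free background.

```bash
python3 -m crank '0.3 -0.03 0 0 0;0.3 -0.03 0 0 0;0.3 -0.03 0 0 0;0.3 -0.004 0 0 0;0.3 0 0 0 0' 
cat >> h.py <<'E'
def tips():
    o=env.get_obs();t=ch(o["tool_pos"])
    p,d=env.capture("side");P=pts("side",d);q=(P[...,:2]-O)@C.T
    m=(abs(q[...,0]-t[0])<.055)&(abs(q[...,1]-t[1])<.022)&(P[...,2]>.083)&(P[...,2]<.2)&(p.max(2)<110)
    v=P[m][:,2];print("tip z",np.sort(v)[:14].round(4),"tcp z",o["tool_pos"][2]);k=m&(P[...,2]<v.min()+.03)
    print("low finger chute 2/98%",(np.percentile(q[k],[2,98],axis=0)*1e3).round(1).tolist())
E
python3 -c "
from h import *;st();tips();hou()"
```

```text
time_s: 5.05
tool_pos: [0.5925, -0.0451, 0.0887]
ee_rot: [0.63, 0.776, -0.001, 0.001]
wrist_force: [0.1, -0.2, 0.1]
width: 0.301
grip_force: 0.0
t 5.05 chute mm [ -90.2 -145.3] z 88.7 toolx ang in chute deg 89.59 tilt [ 0.001 -0.002 -1.   ] F [ 0.1 -0.2  0.1] w 0.3013218546310761
tip z [0.1145 0.1152 0.1154 0.1155 0.116  0.1161 0.1165 0.1167 0.1169 0.117
 0.1178 0.118  0.1181 0.1185] tcp z 0.08873857315733999
low finger chute 2/98% [[-118.6, -145.6], [-63.0, -131.2]]
housing chute ((-90.02449035644531, -71.94075775146484), (57.185516357421875, 69.17172241210938), 87.91813659667969)
```

The tips really are at z of about 0.1135 when the state says 0.0887, so the offset is 25 mm. I'll lower another 24 mm, watching the force.

```bash
python3 -m crank '0.3 0 0 0.01 0;0.3 0 0 0.008 0;0.3 0 0 0.003 0;0.3 0 0 0.003 0;0.3 0 0 0 0' 
python3 -c "
from h import *;st();tips()"
python3 -m crank '0.3 0.008 0 0 0;0.3 0.008 0 0 0;0.3 0.008 0 0 0;0.3 0.008 0 0 0;0.3 0.008 0 0 0'
python3 -m crank '0.3 0.008 0 0 0;0.3 0.008 0 0 0;0.3 0 0 0 0'
python3 -c "
from h import *;st();hou('pics/s3.png')"
```

```text
time_s: 5.57
tool_pos: [0.5916, -0.0406, 0.0635]
ee_rot: [0.628, 0.778, -0.0, -0.001]
wrist_force: [-0.7, 0.4, 0.2]
width: 0.297
grip_force: 0.0
t 5.5667 chute mm [ -90.1 -140.7] z 63.5 toolx ang in chute deg 89.95 tilt [-0.002  0.    -1.   ] F [-0.7  0.4  0.2] w 0.29736963887188317
tip z [0.0898 0.0909 0.0912 0.0914 0.0918 0.0919 0.0925 0.0927 0.093  0.093
 0.0931 0.0947 0.0949 0.095 ] tcp z 0.06353426095811818
low finger chute 2/98% [[-118.6, -142.0], [-62.9, -128.2]]
time_s: 6.03
tool_pos: [0.5839, -0.001, 0.0648]
ee_rot: [0.628, 0.778, 0.0, 0.0]
wrist_force: [0.2, -1.2, 0.5]
width: 0.297
grip_force: 0.6
time_s: 6.28
tool_pos: [0.5802, 0.0161, 0.0645]
ee_rot: [0.627, 0.779, 0.0, -0.0]
wrist_force: [0.3, 0.3, -0.2]
width: 0.3
grip_force: 0.0
t 6.2833 chute mm [-89.2 -82.8] z 64.5 toolx ang in chute deg 90.04 tilt [-0.     0.001 -1.   ] F [ 0.3  0.3 -0.2] w 0.3003589285616903
housing chute ((-91.24139404296875, -46.546836853027344), (71.45832061767578, 68.90158081054688), 87.87029266357422)
```

View pics/s3.png

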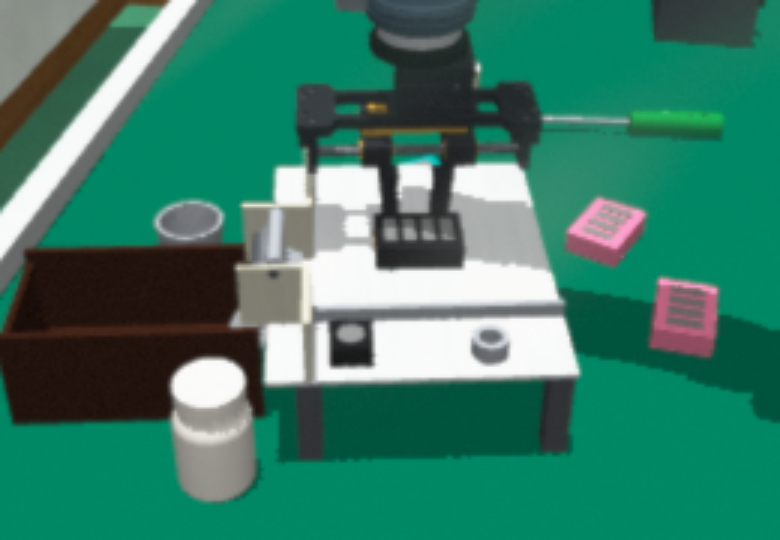

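It's moving with the fingers now: the housing is at (375-462, 212-268). I'll go on to the rail.

```bash
python3 -m crank '0.3 0.008 0 0 0;0.3 0.008 0 0 0;0.3 0.008 0 0 0;0.3 0.008 0 0 0;0.3 0.008 0 0 0'
python3 -m crank '0.3 0.006 0 0 0;0.3 0.005 0 0 0;0.3 0.003 0 0 0;0.3 0 0 0 0'
python3 -c "
from h import *;st();hou('pics/s4.png')"
```

```text
time_s: 6.75
tool_pos: [0.572, 0.0535, 0.0646]
ee_rot: [0.628, 0.778, 0.0, 0.0]
wrist_force: [-0.0, -1.2, 2.0]
width: 0.302
grip_force: 0.9
time_s: 7.08
tool_pos: [0.5688, 0.0676, 0.0644]
ee_rot: [0.628, 0.778, 0.0, -0.0]
wrist_force: [-0.0, 0.6, -0.3]
width: 0.301
grip_force: 0.0
t 7.0833 chute mm [-89.4 -30.1] z 64.4 toolx ang in chute deg 89.97 tilt [-0.     0.001 -1.   ] F [-0.   0.6 -0.3] w 0.30051978635066784
housing chute ((-90.33897399902344, 5.4232177734375), (72.6124038696289, 71.28907775878906), 87.89987182617188)
```

View pics/s4.png

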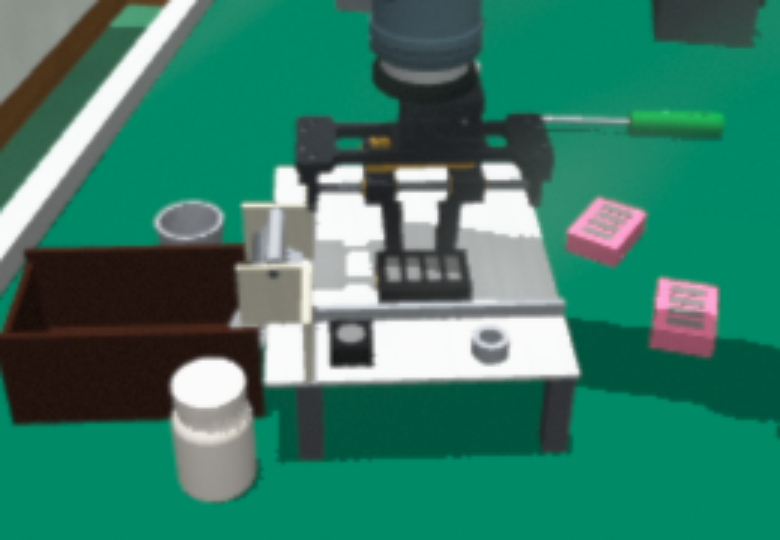

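The housing is in the lane, about 5 mm from the rail and nearly square to it. I'll push 4 mm more to seat it, then retreat and rise.

```bash
python3 -m crank '0.3 0.002 0 0 0;0.3 0.002 0 0 0;0.3 0 0 0 0'
python3 -m crank '0.3 -0.008 0 0 0;0.3 -0.015 0 0 0;0.3 0 0 -0.03 0;0.3 0 0 -0.04 0;0.3 0 0 0 0'
python3 -c "
from h import *;st();print(env.get_obs()['q'].round(2));hou()"
```

```text
time_s: 7.38
tool_pos: [0.5681, 0.0706, 0.0644]
ee_rot: [0.628, 0.778, -0.0, -0.0]
wrist_force: [-0.5, 1.0, 0.3]
width: 0.303
grip_force: 0.0
time_s: 7.8
tool_pos: [0.5776, 0.0466, 0.1407]
ee_rot: [0.629, 0.777, 0.004, 0.003]
wrist_force: [1.2, 1.1, 0.3]
width: 0.3
grip_force: 0.0
t 7.8 chute mm [-85.3 -52.5] z 140.7 toolx ang in chute deg 89.79 tilt [ 0.01   0.001 -1.   ] F [1.2 1.1 0.3] w 0.29950530725246105
[-0.45  0.53  0.39  1.82 -0.26  0.84  0.28]
housing chute ((-89.7242202758789, 9.817358016967773), (49.29597473144531, 70.41737365722656), 87.80355834960938)
```

The housing is now at about (-90, 9.5) mm and within 2° of the lane. Next I'll turn a quarter and go behind it.

```bash
python3 -m crank '0.2 0 0 0 0.12;0.2 0 0 0 0.12;0.2 0 0 0 0.12;0.2 0 0 0 0.12;0.2 0 0 0 0.12' >/dev/null
python3 -m crank '0.2 0 0 0 0.12;0.2 0 0 0 0.12;0.2 0 0 0 0.12;0.2 0 0 0 0.12;0.2 0 0 0 0.12' >/dev/null
python3 -m crank '0.2 0 0 0 0.12;0.2 0 0 0 0.12;0.2 0 0 0 0.12;0.2 0 0 0 0.01;0.2 0 0 0 0' 
python3 -m crank '0.2 -0.025 -0.02 0 0;0.2 -0.025 -0.02 0 0;0.2 -0.025 -0.018 0 0;0.2 0 0 0 0;0.2 0 0 0 0' 
python3 -c "
from h import *;st();print(env.get_obs()['q'].round(2));hou();tips()"
```

```text
time_s: 9.1
tool_pos: [0.5726, 0.0475, 0.1337]
ee_rot: [0.994, 0.108, -0.001, 0.0]
wrist_force: [-0.0, 0.4, -0.3]
width: 0.204
grip_force: 0.0
time_s: 9.52
tool_pos: [0.4863, 0.0896, 0.1343]
ee_rot: [0.994, 0.109, -0.0, -0.001]
wrist_force: [0.3, -0.4, -0.1]
width: 0.196
grip_force: 0.0
t 9.5167 chute mm [-165.3    8.8] z 134.3 toolx ang in chute deg 0.23 tilt [-0.001  0.001 -1.   ] F [ 0.3 -0.4 -0.1] w 0.19621382451058342
[-0.92  0.51  0.84  2.04 -0.53  0.81 -1.12]
housing chute ((-89.45248413085938, 9.813718795776367), (49.22724151611328, 69.88029479980469), 87.8761215209961)
tip z [0.1005 0.101  0.1011 0.1012 0.1012 0.1013 0.1013 0.1015 0.1017 0.1017
 0.1018 0.1019 0.102  0.1021] tcp z 0.13464078309046953
low finger chute 2/98% [[-122.5, -11.2], [-109.7, 29.1]]
```

```bash
python3 -m crank '0.2 0 0 0.025 0;0.2 0 0 0.025 0;0.2 0 0 0.015 0;0.2 0 0 0.005 0;0.2 0 0 0 0' 
python3 -m crank '0.2 0.008 0 0 0;0.2 0.008 0 0 0;0.2 0.008 0 0 0;0.2 0.008 0 0 0;0.2 0.008 0 0 0'
python3 -m crank '0.2 0.008 0 0 0;0.2 0.008 0 0 0;0.2 0.008 0 0 0;0.2 0.006 0 0 0;0.2 0 0 0 0'
python3 -c "
from h import *;st();hou('pics/s5.png')"
```

```text
time_s: 10.03
tool_pos: [0.4878, 0.0875, 0.0637]
ee_rot: [0.994, 0.106, -0.001, 0.001]
wrist_force: [-0.8, 0.4, 0.1]
width: 0.196
grip_force: 0.0
time_s: 10.45
tool_pos: [0.5277, 0.0975, 0.065]
ee_rot: [0.994, 0.106, 0.0, -0.0]
wrist_force: [-2.1, -0.7, 1.2]
width: 0.2
grip_force: 0.9
time_s: 10.87
tool_pos: [0.5577, 0.1039, 0.0646]
ee_rot: [0.994, 0.106, 0.001, 0.0]
wrist_force: [-1.0, -0.4, 0.4]
width: 0.201
grip_force: 0.0
t 10.8667 chute mm [-92.6   7.7] z 64.6 toolx ang in chute deg -0.02 tilt [ 0.002 -0.    -1.   ] F [-1.  -0.4  0.4] w 0.20125065411539417
housing chute ((-41.53885269165039, 10.013043403625488), (45.27735900878906, 56.90266036987305), 87.87029266357422)
```

View pics/s5.png

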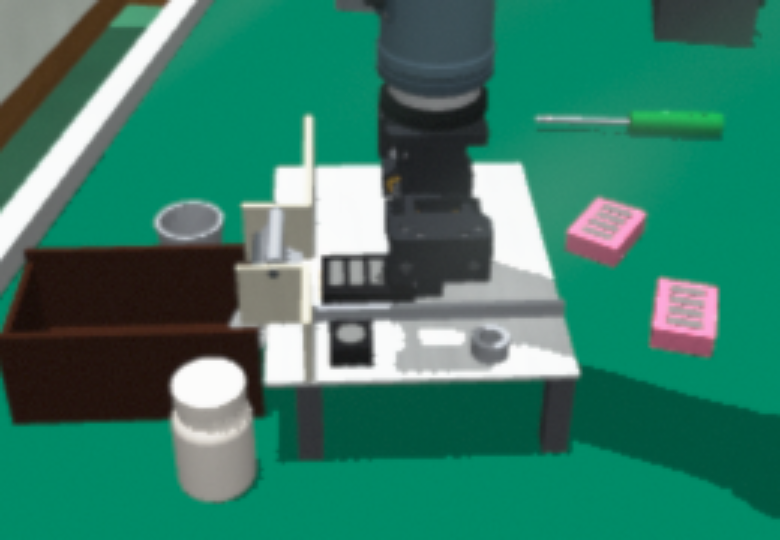

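The housing's front (322, 275) is just before the panel, and it's guided by the rail. I'll push on through the flap.

```bash
python3 -m crank '0.2 0.007 0 0 0;0.2 0.007 0 0 0;0.2 0.007 0 0 0;0.2 0.007 0 0 0;0.2 0.007 0 0 0'
python3 -m crank '0.2 0.007 0 0 0;0.2 0.007 0 0 0;0.2 0.007 0 0 0;0.2 0.007 0 0 0;0.2 0.007 0 0 0'
python3 -m crank '0.2 0.007 0 0 0;0.2 0.007 0 0 0;0.2 0.006 0 0 0;0.2 0 0 0 0;0.2 0 0 0 0'
python3 -c "
from h import *;st()
p,d=env.capture('side');cv2.imwrite('pics/s6.png',cv2.resize(p[120:300,120:380,::-1],None,fx=3,fy=3))"
```

```text
time_s: 11.33
tool_pos: [0.5909, 0.1111, 0.0645]
ee_rot: [0.994, 0.106, -0.0, -0.0]
wrist_force: [-2.0, 0.5, 1.0]
width: 0.203
grip_force: 0.6
time_s: 11.75
tool_pos: [0.6249, 0.1183, 0.0645]
ee_rot: [0.994, 0.106, -0.0, 0.0]
wrist_force: [-1.2, 0.7, 0.9]
width: 0.199
grip_force: 0.7
time_s: 12.17
tool_pos: [0.6446, 0.1225, 0.0645]
ee_rot: [0.994, 0.106, 0.0, 0.0]
wrist_force: [-0.8, -0.7, -0.3]
width: 0.2
grip_force: 0.0
t 12.1667 chute mm [-3.7  7.5] z 64.5 toolx ang in chute deg -0.04 tilt [ 0.001 -0.    -1.   ] F [-0.8 -0.7 -0.3] w 0.19959416238459593
```

View pics/s6.png

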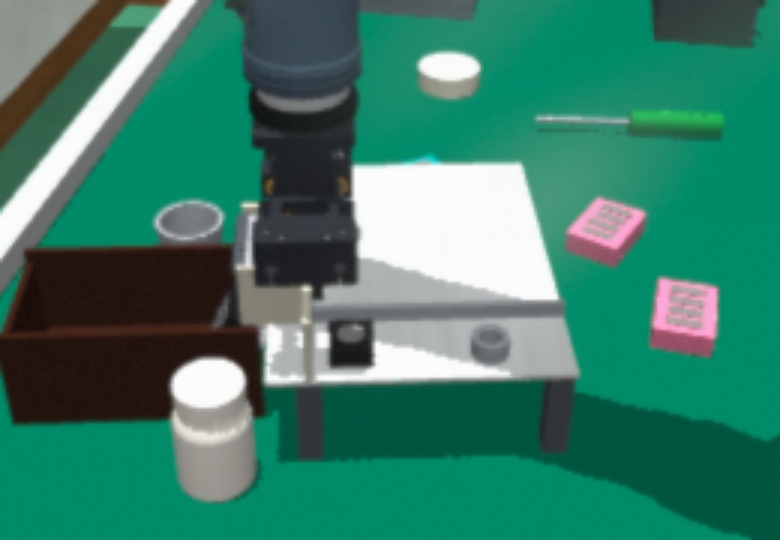

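A dark end shows at the ramp (225,305), so the housing is tipping in. I'll follow 6 mm more, then draw straight back and up.

```bash
python3 -m crank '0.2 0.004 0 0 0;0.2 0.003 0 0 0;0.2 0 0 0 0;0.2 0 0 0 0;0.2 0 0 0 0'
python3 -m crank '0.2 -0.01 0 0 0;0.2 -0.02 0 0 0;0.2 -0.03 0 0 0;0.2 -0.03 0 0 0;0.2 -0.03 0 0 0'
python3 -m crank '0.2 -0.03 0 0 0;0.2 -0.02 0 -0.03 0;0.2 0 0 -0.04 0;0.2 0 0 -0.04 0;0.2 0 0 0 0'
python3 -c "
from h import *;st()
W=[]
for n,a,b in(('side',120,90),('top',160,80)):
    p,d=env.capture(n);W.append(p[a:a+180,b:b+180,::-1])
    P=pts(n,d);q=(P[...,:2]-O)@C.T
    m=(q[...,0]>.075)&(q[...,0]<.21)&(abs(q[...,1])<.045)&(P[...,2]>.018)&(P[...,2]<.07)
    print(n,m.sum(),(np.percentile(q[m],[2,50,98],axis=0)*1e3).round(0).tolist(),P[m][:,2].max() if m.any() else 0)
W[1]=p[80:260,160:340,::-1]
cv2.imwrite('pics/s7.png',cv2.resize(cv2.hconcat(W),None,fx=2.2,fy=2.2))"
```

```text
time_s: 12.63
tool_pos: [0.6508, 0.124, 0.0646]
ee_rot: [0.994, 0.106, 0.0, -0.0]
wrist_force: [-0.6, 0.1, 0.4]
width: 0.203
grip_force: 0.2
time_s: 13.05
tool_pos: [0.5321, 0.0982, 0.0645]
ee_rot: [0.994, 0.106, 0.0, 0.0]
wrist_force: [-0.6, 0.1, 0.9]
width: 0.203
grip_force: 0.0
time_s: 13.47
tool_pos: [0.4883, 0.088, 0.1804]
ee_rot: [0.994, 0.106, 0.005, -0.001]
wrist_force: [2.4, 1.2, 0.2]
width: 0.205
grip_force: 0.0
t 13.4667 chute mm [-163.7    6.9] z 180.4 toolx ang in chute deg -0.12 tilt [ 0.009  0.004 -1.   ] F [2.4 1.2 0.2] w 0.20468365165619926Traceback (most recent call last):
  File "<string>", line 8, in <module>
    print(n,m.sum(),(np.percentile(q[m],[2,50,98],axis=0)*1e3).round(0).tolist(),P[m][:,2].max() if m.any() else 0)
                     ~~~~~~~~~~~~~^^^^^^^^^^^^^^^^^^^^^^^
    return _quantile_unchecked(
        a, q, axis, out, overwrite_input, method, keepdims, weights)
    return _ureduce(a,
                    func=_quantile_ureduce_func,
    ...<5 lines>...
                    overwrite_input=overwrite_input,
                    method=method)
    r = func(a, **kwargs)
    result = _quantile(arr,
                       quantiles=q,
    ...<2 lines>...
                       out=out,
                       weights=wgt)
    slices_having_nans = np.isnan(arr[-1, ...])
                                  ~~~^^^^^^^^^
IndexError: index -1 is out of bounds for axis 0 with size 0
```

I've used all my picture views, so I'll verify by depth from the top camera, comparing with the first image: the bin contents, the flap area and the deck.

```bash
python3 -m crank '0.2 -0.01 0 -0.03 0;0.2 0 0 0 0;0.2 0 0 0 0;0.2 0 0 0 0;0.2 0 0 0 0' >/dev/null
python3 - <<'E'
from h import *
st();d0=np.load("pics/top0d.npy");p0=cv2.imread("pics/top0.png")[...,::-1]
p,d=env.capture("top");P0=pts("top",d0);P=pts("top",d)
q0=(P0[...,:2]-O)@C.T;q=(P[...,:2]-O)@C.T
b=(q0[...,0]>.05)&(q0[...,0]<.215)&(abs(q0[...,1])<.047)&(P0[...,2]<.075)
print("bin px",b.sum(),"hidden by arm",(b&(P[...,2]>.2)).sum())
m=b&(P[...,2]-P0[...,2]>.006)&(P[...,2]<.12)
print("new in bin",m.sum(),"chute 2/50/98",(np.percentile(q[m],[2,50,98],axis=0)*1e3).round().tolist() if m.any() else 0,"z",np.percentile(P[m][:,2],[2,50,98]).round(3) if m.any() else 0,"rgb",p[m].mean(0) if m.any() else 0)
f=(q0[...,0]>0)&(q0[...,0]<.05)&(abs(q0[...,1])<.034)&(P0[...,2]>.0)
print("flap px",f.sum(),"hidden",(f&(P[...,2]>.2)).sum(),"dz pct",np.percentile((P-P0)[f][:,2]*1e3,[2,10,50,90,98]).round(1),"colour diff",np.abs(p[f].astype(int)-p0[f]).mean().round(1))
s,ds=env.capture("side");s0=cv2.imread("pics/side0.png")[...,::-1];D0=np.load("pics/side0d.npy")
r=(slice(185,245),slice(190,232));print("side flap diff: px depth>8mm",(abs(ds-D0)[r]>.008).sum(),"colour>40",(np.abs(s[r].astype(int)-s0[r]).max(2)>40).sum())
Q=pts("side",ds);qq=(Q[...,:2]-O)@C.T
print("dark on deck lane",((s.max(2)<90)&(abs(Q[...,2]-.1)<.008)&(qq[...,0]>-.19)&(qq[...,0]<.05)&(abs(qq[...,1])<.034)).sum())
E
```

```text
t 13.9333 chute mm [-177.9    7.9] z 203.5 toolx ang in chute deg -0.04 tilt [-0.001 -0.001 -1.   ] F [-0.6  0.1 -0. ] w 0.20223395139457614
bin px 1567 hidden by arm 9
new in bin 459 chute 2/50/98 [[92.0, -16.0], [126.0, 9.0], [162.0, 34.0]] z [0.01  0.029 0.033] rgb [29.06535948 27.12418301 28.52287582]
flap px 471 hidden 5 dz pct [-5.8 -3.1  0.   3.2  5.8] colour diff 5.5
side flap diff: px depth>8mm 21 colour>40 0
dark on deck lane 0
```

The housing lies flat in the bin: it measures 70 x 50 mm, is centred at (127, 9) mm, and its top is at z 0.03. The flap looks as it did at the start, so it is shut. The arm is clear, so I'm handing in.

```bash
python3 -c "
from workcell import env
print(env.job_done())"
```

```text
the job is handed in; nothing more can be done
None
```

The job is handed in: I pushed the black housing along the rail and through the flap, and it now lies flat in the catch bin with the flap shut and the arm clear, as far as the depth images show; I didn't re-measure the other things at the end, and the judge gave no result.

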